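# Lay the battery pack down in its case and flip the lid shut

## Robot

A 6-joint arm with a two-finger parallel gripper is mounted at the origin on the work surface. World frame = base frame: x ahead of the robot, y to its left, z up, the work surface at z = 0. Lengths are in m, angles in rad, forces in N, time in s.
With the tool pointing down it reaches from about 0.25 to 0.775 m from the base axis. Payload 4 kg.
Tool frame: the origin (TCP) lies on the centre line of the jaws, within the pads' length; the fingertips stand 17 mm ahead of it and the grasp point (between the pads) lies 2 mm behind it; z points along the fingers, y is the line along which they close (so a half turn about z gives the same grasp; the last joint's range is limited). The gripper opens to 94 mm and grips with 3 to 60 N. Pads are 16 mm wide; open, the fingers measure 119 mm over their backs; the gripper's body (75 mm by 177 mm) begins 78 mm behind the grasp point.
Start: joints at [-1.421, 0.087, 1.371, -0, 1.684, -0.103], TCP at [0.138, -0.533, 0.223] pointing down, gripper open.
Joint ranges: [-3.1, 3.1], [-0.76, 2.03], [0.27, 2.55], [-1.08, 4.22], [0.17, 2.65], [-2.57, 2.57]. Speed limits (rad/s): [2.79, 2.79, 3.14, 3.14, 3.14, 3.14].

## Interface

Orientations are given as [roll, pitch, yaw] about the fixed x, y, z axes, in that order (R = Rz(yaw) Ry(pitch) Rx(roll)).
In Python, from bench import robot gives the robot as it stands.
- The arm moves only by the tool servo_tool, never from a script. Its argument "plan" is a list of rows, each a list of 7 numbers: the shift along the tool's x, y, z normalised to -1 to 1, where 1 is 0.1 m, then the turn, a rotation vector about the tool's x, y, z normalised to -1 to 1, where 1 is pi/2 rad, then the finger opening in mm, from 0 to 94. In form: [[x, y, z, ax, ay, az, gripper], ...]. A call has 1 to 12 rows; each row is the pose to reach, as a shift and turn from the pose commanded when the call began, along the tool's axes at that moment; what a row does not reach only later rows make up. A row lasts 1/12 s, in which the tool goes at most 41.7 mm and 7.16 degrees, less where a joint would pass 70% of its speed; a pose out of reach is approached as far as the arm can. A call with a number of a shift or a turn outside -1 to 1 is refused whole. A call with a gripper value outside its range is refused whole. The fingers move at their own pace and stop on an object; the grip force is fixed at half the most. Time passes only in rows, so rows that repeat a pose let the fingers close. It gives the time, the measured TCP pose, the force, the opening and the grip force at its end, in the units of the state.
- robot.get_obs(): the state, without advancing time (a new reading comes with each control period).
- robot.snapshot(name): name is "scene" or "top" or "wrist"; returns the picture (420x560x3 uint8, red, green, blue); there is no depth.
- robot.camera_params(name): a dict with "camera_matrix" (3x3 intrinsics, pixels), "rvec" (rotation vector, rad) and "tvec" (3), from world to camera coordinates, as OpenCV has them; the wrist camera has in their place "tool_from_camera" (4x4, takes a point from camera to tool coordinates, whose origin is the TCP and whose axes are the flange's). Camera axes: x right, y down, z forward; pixel columns grow to the right and rows downward; lengths in m; the calibration is good to about 2 mm. A picture is of the moment at which its call begins: read the wrist's pose just before it. camera_params takes no time and is no camera call.
- robot.close_job(): hands the job in; it is judged then, once.
Trained networks look in the newest picture that a camera, given by its name, has taken for a name from the list of things; names that differ only in an ending like _2 or _b are one class to them, and where a whole thing is asked for, a point or a joint stands for the part that bears it (a point fixed in the world has none). Each returns a list of dicts, best first, with "conf" (0 to 1); they miss things now and then, are a little off and sometimes report something else, mostly with a low value. They report only what shows in the picture. A call takes as long as a camera call. They do not tell look-alikes from the thing itself.
- robot.find_in(thing, camera): "extent" ([centre column, centre row, width, height] in pixels, round what is visible of it).
The state is a dict: "time": time; "joint_positions": joint angles; "qvel": joint speeds; "joint_torque": joint torques, N m; "tool_pos": TCP position; "ee_rot": TCP orientation; "wrist_force": force on the tool from outside, world axes, zero at the start; "wrist_torque": the same for the moment, N m; "width": finger opening in m; "finger_force": force on a finger pad.
Only numpy, scipy, OpenCV 4.12 (cv2) and the standard library are available. Lean on these libraries where they do the work, as an engineer would, in place of code of your own. Each camera call takes 0.05 s, during which the arm holds its last target. There are 200 camera calls.

## Task

One of the two battery packs in the open printed case was left standing on end: tip it over with a gentle fingertip push towards the hinged lid so that it lies flat on the floor of its bay, then push the lid over until it is fully shut. Only push: do not grip or lift either pack, and leave the pack that already lies flat and everything around the case where they are.

Things in the scene. Friction and masses are not known exactly. Their poses are not given: they have to be found in the camera images.
- case: Yellow printed open box, fixed to the table on a thin blue mat (300 x 370 mm, under 2 mm): 150 mm deep (its x), 250 mm wide (its y), 40 mm high, walls and floor 5 mm. A 5 mm wall of the same height along x at y = 0 parts it into a left and a right bay. Origin: centre of its underside. -x is its front wall, facing roughly the robot; +x is the side of the lid's hinge. Inner floor 5 mm above the origin.
- lid (a joint): Angle of the flat yellow lid (150 x 250 x 6 mm, no handle) about the hinge along the case's far (+x) rim: 0 fully shut, lying on the rim with its outer face at 46 mm height; about 1.57 standing upright; more leans away from the robot; stop at 1.9. The hinge is stiff: the lid stays where it is left, and about 1 to 2 N at its free edge moves it. It starts near upright.
- lid_hinge (a point): Fixed point at the middle of the hinge line, 75 mm along +x and 40 mm above the case's origin. The lid's inner face passes through the line; the outer face is 6 mm from it.
- lid_edge (a point): Middle of the lid's free edge, 150 mm from the hinge line, halfway through the lid's thickness.
- pack: The standing pack: black plastic block, as it stands 28 mm thick (its x), 80 mm wide (its y), 66 mm tall (its z), about 0.15 to 0.3 kg, with two brass contacts on top and a grey label on the face that looks to -x (the case's front). Loose, in the left or the right bay, its top 71 mm above the table. Origin: centre of the end it stands on. Its +x points to the lid; once tipped over towards the lid it lies with the label up and its x axis pointing down.
- pack_center (a point): Centre of the standing pack's block, 33 mm along its z from its origin; 38 mm above the table as it stands, 19 mm once it lies in the case.
- flat_pack: The other pack, same block, already lying flat in the other bay: 66 (x) x 80 (y) x 28 mm (z), label up. Loose. Origin: centre of its underside. To be left alone.
- spray: White spray bottle with a red trigger, standing, 72 mm across, 200 mm tall; origin: centre of its base. Bystander, off the left (+y) rear corner of the case.
- tape: Pale roll of tape lying flat, 90 mm across, 22 mm high; origin: centre of its underside. Bystander, left of the case.
- driver: Screwdriver, 180 mm long, lying; origin: on its underside at mid length. Bystander, right (-y) of the case.
- cup: White cup, 64 mm across, 70 mm tall; origin: centre of its base. Bystander, off the right rear corner of the case.
- pen: White pen with a blue end, 137 mm long, 10 mm thick, lying across in front of the case; origin: on its underside near mid length. Bystander.
- pawn: Yellow printed game pawn, 44 mm across, 70 mm tall, standing; origin: centre of its base. Bystander, off the left front corner of the case.
Not all that is in view belongs to the job. Leave any green look-alike of the pack alone.

How it is judged:
By the outcome, as a careful person would: the job done as asked, in the order asked, and still so for the second after the job is handed in, with the robot touching nothing.
It also fails if it takes over 48 s, if anything falls off the work surface, if the arm or the gripper's body presses on something with over 40 N, if the wrist force passes 120 N, or if a joint passes its speed limit or range.

## Working session

There is one attempt and no reset: what is moved stays moved. The work goes in short steps, Python scripts to look and compute and a tool call to move; the robot and the scene stay as the last step left them, time stands still between calls to the robot, and variables do not carry over. Pictures are saved under pics/ and viewed, at most 10 in all, crops included, and the job is handed in when it is done.

Besides the shell and the picture viewer there is one more tool, called after "Emit:" as name(argument=value, ...) on one line, values as JSON. servo_tool: Moves the arm, as the interface text tells. Scaled input: -1 to 1 covers 0.1 m each way for a shift and pi/2 rad each way for a turn. Its arguments: {"type":"object","properties":{"plan":{"type":"array","items":{"type":"array","items":{"type":"number"}}}},"required":["plan"]}

```bash
mkdir -p pics; cat > h.py <<'E'
import numpy as np, cv2
from bench import robot
def cam(n):
    p=robot.camera_params(n); return np.array(p["camera_matrix"]),np.array(p["rvec"],float),np.array(p["tvec"],float).ravel()
def pix2w(n,uv,z):
    K,r,t=cam(n);R=cv2.Rodrigues(r)[0]
    d=R.T@np.linalg.inv(K)@np.array([uv[0],uv[1],1.]);c=-R.T@t
    return c+d*(z-c[2])/d[2]
def proj(n,P):
    K,r,t=cam(n);return cv2.projectPoints(np.array(P,float).reshape(-1,3),r,t,K,None)[0].reshape(-1,2)
def save(n,f,crop=None,s=1):
    im=robot.snapshot(n)[:,:,::-1]
    if crop: im=im[crop[1]:crop[3],crop[0]:crop[2]]
    cv2.imwrite('pics/'+f,cv2.resize(im,None,fx=s,fy=s,interpolation=cv2.INTER_CUBIC))
E
python3 - <<'E'
from h import *
ims=[]
for n in("scene","top"):
    save(n,n+'0.png')
    K,r,t=cam(n);R=cv2.Rodrigues(r)[0];print(n,"campos",-R.T@t)
    for th in("case","pack","flat_pack","lid"):
        print(th,[(np.round(d["extent"]),round(d["conf"],2)) for d in robot.find_in(th,n)])
print(robot.get_obs())
E
```

```text
scene campos [ 0.97345239 -0.6350545   0.61142505]
case [(array([205., 263., 201., 175.]), 0.82)]
pack [(array([215., 232.,  30.,  39.]), 0.9), (array([225., 173.,  30.,  28.]), 0.76), (array([309., 327.,  48.,  57.]), 0.75)]
flat_pack [(array([187., 273.,  46.,  38.]), 0.59)]
lid [(array([246., 239.,  60., 123.]), 0.76), (array([186., 271.,  45.,  35.]), 0.4)]
top campos [0.47450511 0.05005743 1.25223639]
case [(array([340., 219., 148., 131.]), 0.81), (array([324., 232.,  36.,  15.]), 0.65), (array([368., 226.,  33.,  31.]), 0.45)]
pack [(array([362., 122.,  15.,  34.]), 0.97), (array([228., 292.,  28.,  32.]), 0.77), (array([324., 233.,  34.,  14.]), 0.59)]
flat_pack [(array([366., 226.,  34.,  26.]), 0.72), (array([336., 273.,  55.,  10.]), 0.47)]
lid [(array([342., 184., 105.,  32.]), 0.92)]
{'time': 0.5, 'joint_positions': array([-1.42108303e+00,  8.72104432e-02,  1.37074454e+00,  1.09680538e-05,
        1.68361918e+00, -1.03069706e-01]), 'qvel': array([ 0.0011838 , -0.00095257, -0.00196747,  0.00049823, -0.00139707,
        0.0003088 ]), 'joint_torque': array([-6.52705648e-05, -3.39622521e+01, -3.02267039e+01,  7.18295714e-02,
        2.43148673e-02, -1.69804804e-05]), 'tool_pos': array([ 0.13756915, -0.53251209,  0.22247754]), 'ee_rot': array([ 3.14157314e+00, -8.93762168e-06,  2.52784241e-01]), 'wrist_force': array([ 0.49411334, -0.39964162,  0.08384328]), 'wrist_torque': array([ 0.04409181, -0.03278244,  0.05058061]), 'finger_force': 0.0, 'width': 0.09359553755101928}
```

View pics/scene0.png

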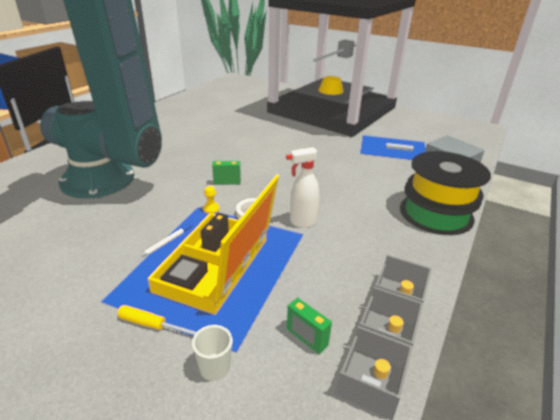

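View pics/top0.png

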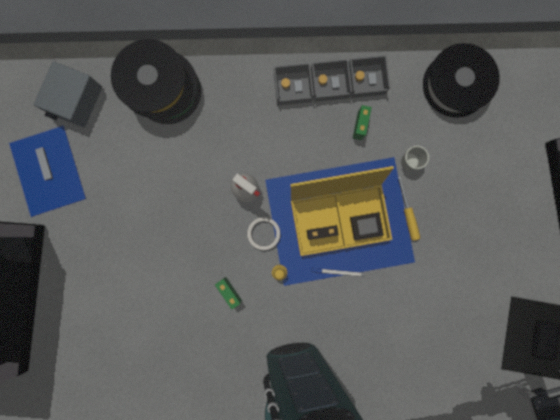

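The black pack standing in the left bay is at top (323,232) / scene (215,232). It could be confused with the green blocks at top (228,292) and (362,122), and with the black flat pack at (367,226). By the description I choose (323,232). A close crop will check this and give the corners.

```bash
python3 - <<'E'
from h import *
save("top",'crop1.png',(260,155,420,275),5)
save("scene",'crop2.png',(140,165,290,315),4)
E
```

```text
(no output)
```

View pics/crop1.png

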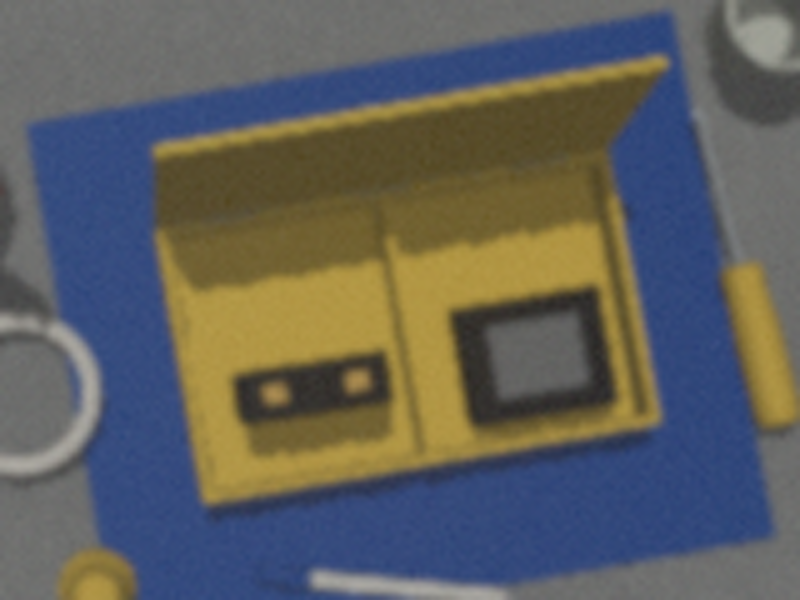

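View pics/crop2.png

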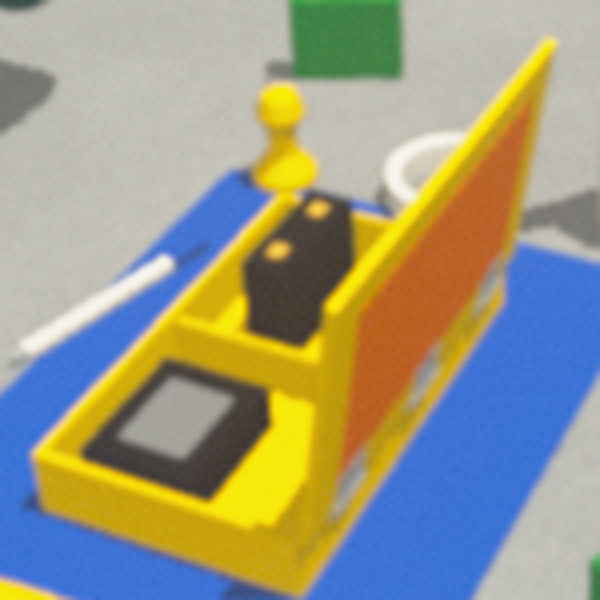

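The chosen block is black, has two brass contacts and stands in the left bay, so the choice is right. The crops give these features:
- Rim corners in crop 1: (208,500), (660,425), (158,230) and (612,155).
- Pack top corners in crop 1: (235,375), (382,352), (390,398) and (243,422).
- Lid edge in crop 1: (155,148) to (668,60).

```bash
cat >> h.py <<'E'
def c1(p): return np.array(p)/5+np.array([260,155])-.4
def c2(p): return np.array(p)/4+np.array([140,165])-.4
E
python3 - <<'E'
from h import *
from scipy.optimize import least_squares
R2=lambda a:np.array([[np.cos(a),-np.sin(a)],[np.sin(a),np.cos(a)]])
L=[(-.075,.125),(-.075,-.125),(.075,.125),(.075,-.125)]
tp=np.array([c1(p) for p in[(208,500),(660,425),(158,230),(612,155)]])
sp=np.array([c2(p) for p in[(38,455),(290,195)]]); 
def W(v,L,z): 
    q=(R2(v[2])@np.array(L).T).T+v[:2]; return np.c_[q,np.full(len(q),z)]
f=lambda v:np.r_[(proj("top",W(v,L,.04))-tp).ravel(),(proj("scene",W(v,[L[1],L[0]],.04))-sp).ravel()]
s=least_squares(f,[.45,-.02,.15]);print("case",s.x,np.round(s.fun,1));c=s.x
tp2=np.array([c1(p) for p in[(235,375),(382,352),(390,398),(243,422)]])
Lp=[(.014,.04),(.014,-.04),(-.014,-.04),(-.014,.04)]
s=least_squares(lambda v:(proj("top",W(v,Lp,.071))-tp2).ravel(),c);print("pack",s.x,np.round(s.fun,1))
p=s.x; print("pack in case",R2(c[2]).T@(p[:2]-c[:2]),p[2]-c[2])
fp=np.array([c1(p) for p in[(452,310),(598,288),(614,402),(472,424)]])
q=np.array([pix2w("top",u,.033)[:2] for u in fp]);print("flat",R2(c[2]).T@(q.mean(0)-c[:2]))
# lid angle from edge
le=np.array([c1(p) for p in[(155,145),(668,57)]])
def E(th,v=c):
    x=.075-.15*np.cos(th)+.006*np.sin(th); z=.04+.15*np.sin(th)+.006*np.cos(th)
    return W(v,[(x,.125),(x,-.125)],z)
s=least_squares(lambda t:(proj("top",E(t[0]))-le).ravel(),[1.5]);print("lid",s.x,s.fun,E(s.x[0]))
for n in("pawn","pen","spray","tape","cup","driver"):print(n,[(np.round(pix2w("top",d["extent"][:2],.02),3),round(d["conf"],2)) for d in robot.find_in(n,"top")][:1])
E
```

```text
case [ 0.52310359 -0.11563058  0.14102542] [-1.1 -0.1  0.  -0.4 -0.3 -1.  -0.4 -1.  -1.4 -0.3 -1.1 -0.4]
pack [ 0.48994287 -0.06040382  0.13529756] [-0.4 -0.5  0.2 -0.7  0.4  0.6 -0.3  0.6]
pack in case [-0.02506893  0.05933951] -0.0057278550238105685
flat [-0.02830128 -0.06569654]
lid [1.70849638] [-0.10341257 -0.34149334  0.3447878   0.28207625] [[ 0.60605881  0.02239979  0.18775656]
 [ 0.64119842 -0.22511831  0.18775656]]
pawn [(array([0.385, 0.054, 0.02 ]), 0.56)]
pen [(array([ 0.377, -0.107,  0.02 ]), 0.53)]
spray [(array([0.619, 0.142, 0.02 ]), 0.71)]
tape []
cup [(array([ 0.69 , -0.325,  0.02 ]), 0.57)]
driver [(array([ 0.546, -0.308,  0.02 ]), 0.84)]
```

```bash
cat >> h.py <<'E'
from scipy.spatial.transform import Rotation as Ro
C=np.array([.5231,-.1156,0.]);YAW=.141
def goal(p,pitch=0.):  # case-frame TCP target, tool down (pitch tilts tool about case y) -> shift, turn normalised
    o=robot.get_obs();R=Ro.from_euler('xyz',o["ee_rot"]);Rz=Ro.from_euler('z',YAW)
    G=Rz*Ro.from_euler('y',pitch)*Ro.from_euler('x',np.pi)
    w=C+Rz.apply(p)
    print("t",round(o["time"],2),"shift",np.round(R.inv().apply(w-o["tool_pos"])/.1,3),"turn",np.round((R.inv()*G).as_rotvec()/(np.pi/2),3),
     "now case",np.round(Rz.inv().apply(o["tool_pos"]-C),4))
E
python3 -c "
from h import *
goal([-.085,.059,.223])"
```

```text
t 0.9 shift [ 3.997 -3.754 -0.005] turn [0.    0.    0.071] now case [-0.4403 -0.3586  0.2225]
```

Emit:
servo_tool(plan=[[0.33,-0.31,0,0,0,0,0],[0.66,-0.62,0,0,0,0,0],[1,-0.94,0,0,0,0,0],[1,-0.94,0,0,0,0,0]])

```text
time: 1.23
tool_pos: [0.2129, -0.4128, 0.2229]
ee_rot: [-3.141, -0.002, 0.256]
wrist_force: [0.0, -0.2, 0.9]
width: 0.0708
finger_force: 0.0
```

Emit:
servo_tool(plan=[[0.25,-0.23,0,0,0,0,0],[0.5,-0.47,0,0,0,0,0],[0.75,-0.7,0,0,0,0,0],[1,-0.94,0,0,0,0,0]])

```text
time: 1.57
tool_pos: [0.2847, -0.2996, 0.2227]
ee_rot: [3.141, -0.0, 0.252]
wrist_force: [0.3, -0.0, -0.5]
width: 0.044
finger_force: 0.0
```

Emit:
servo_tool(plan=[[0.25,-0.23,0,0,0,0,0],[0.5,-0.47,0,0,0,0,0],[0.75,-0.7,0,0,0,0,0],[1,-0.94,0,0,0,0,0]])

```text
time: 1.9
tool_pos: [0.3582, -0.1835, 0.2228]
ee_rot: [3.14, -0.001, 0.252]
wrist_force: [0.7, -0.7, -0.0]
width: 0.0174
finger_force: 0.0
```

Emit:
servo_tool(plan=[[0.25,-0.23,0,0,0,0,0],[0.5,-0.47,0,0,0,0.04,0],[0.75,-0.7,0,0,0,0.07,0],[1,-0.94,0,0,0,0.07,0],[1,-0.94,0,0,0,0.07,0]])

```text
time: 2.32
tool_pos: [0.433, -0.0641, 0.2225]
ee_rot: [-3.14, -0.002, 0.15]
wrist_force: [-0.8, 0.4, -0.4]
width: 0.0003
finger_force: 0.0
```

```bash
python3 -c "
from h import *
goal([-.075,.059,.076]);print(robot.get_obs()['width'])
save('top','v1.png',(240,140,440,290),3)"
```

```text
t 2.32 shift [0.067 0.05  1.465] turn [-0.001 -0.001  0.006] now case [-0.082   0.0636  0.2225]
0.00026398771714901447
```

View pics/v1.png

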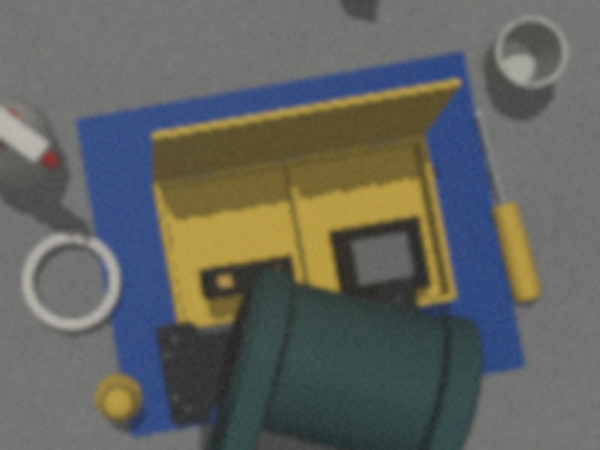

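The gripper is in front of the pack, the top view shows contacts at about (225,280) in the crop, and the path down is clear. Descending.

Emit:
servo_tool(plan=[[0.02,0.02,0.3,0,0,0,0],[0.05,0.05,0.6,0,0,0,0],[0.07,0.05,1,0,0,0.006,0]])

```text
time: 2.62
tool_pos: [0.4404, -0.0745, 0.1241]
ee_rot: [3.137, -0.006, 0.132]
wrist_force: [0.8, -0.1, -0.5]
width: 0.0002
finger_force: 0.0
```

Emit:
servo_tool(plan=[[0,0,0.2,0,0,0,0],[0,0,0.4,0,0,0,0],[0,0,0.47,0,0,0,0],[0,0,0.47,0,0,0,0]])

```text
time: 2.95
tool_pos: [0.4367, -0.073, 0.0735]
ee_rot: [-3.14, 0.004, 0.132]
wrist_force: [0.1, -0.5, -0.3]
width: 0.0005
finger_force: 0.0
```

Emit:
servo_tool(plan=[[0.06,0,0,0,0,0,0],[0.12,0,0,0,0,0,0],[0.16,0,0,0,0,0,0],[0.19,0,0,0,0,0,0],[0.22,0,0,0,0,0,0],[0.25,0,0,0,0,0,0],[0.28,0,0,0,0,0,0],[0.31,0,0,0,0,0,0],[0.33,0,0,0,0,0,0],[0.35,0,0,0,0,0,0],[0.35,0,0,0,0,0,0]])

```text
time: 3.87
tool_pos: [0.4734, -0.0677, 0.0754]
ee_rot: [-3.142, -0.0, 0.134]
wrist_force: [-1.1, 0.4, -0.4]
width: 0.0004
finger_force: 0.1
```

```bash
python3 -c "
from h import *
goal([-.01,.059,.076]);print(robot.get_obs()['wrist_force'])
save('scene','v2.png',(140,165,290,315),4)"
```

```text
t 3.87 shift [ 0.324 -0.048 -0.006] turn [-0.    -0.    -0.005] now case [-0.0425  0.0544  0.0754]
[-1.07625268  0.4041572  -0.36516839]
```

View pics/v2.png

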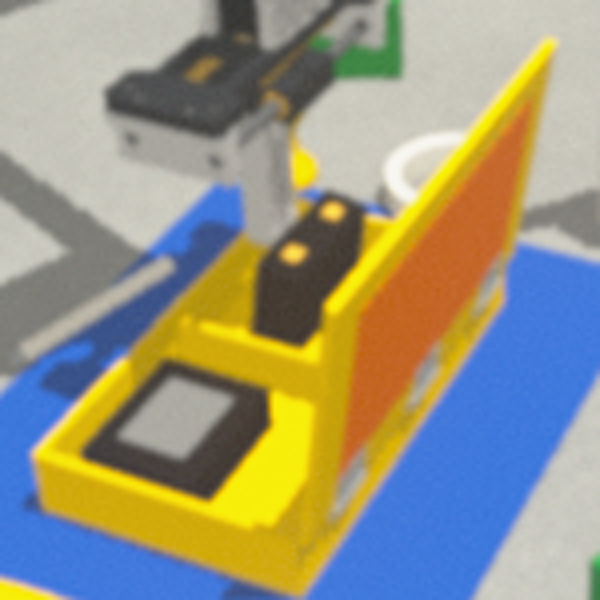

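The finger has touched (1 N) and the pack's top has shifted by about 12 crop px, with a slight tilt. Continuing slowly.

Emit:
servo_tool(plan=[[0.03,0,0,0,0,0,0],[0.06,0,0,0,0,0,0],[0.09,0,0,0,0,0,0],[0.12,0,0,0,0,0,0],[0.15,0,0,0,0,0,0],[0.18,0,0,0,0,0,0],[0.2,0,0,0,0,0,0],[0.22,0,0,0,0,0,0]])

```text
time: 4.58
tool_pos: [0.4952, -0.0648, 0.0754]
ee_rot: [3.142, 0.0, 0.133]
wrist_force: [-0.5, 0.2, -0.7]
width: 0.0006
finger_force: 0.0
```

```bash
python3 -c "
from h import *
goal([-.01,.059,.076]);print(robot.get_obs()['wrist_force'])
save('scene','v3.png',(140,165,290,315),4)"
```

```text
t 4.58 shift [ 0.104 -0.049 -0.006] turn [ 0.     0.    -0.005] now case [-0.0205  0.0542  0.0754]
[-0.46313484  0.21051475 -0.67659908]
```

View pics/v3.png

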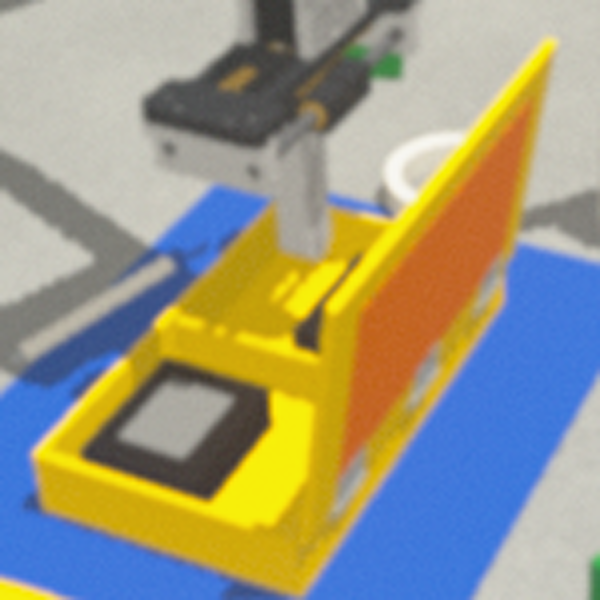

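The pack has gone over towards the lid: its black end sits low behind the lid edge near (310,330) in the crop. Retracting up, then checking from the top.

Emit:
servo_tool(plan=[[-0.05,0,-0.1,0,0,0,0],[-0.3,0,-0.4,0,0,0,0],[-0.6,0,-0.7,0,0,0,0],[-0.9,0,-1,0,0,0,0],[-0.9,0,-1,0,0,0,0]])

```text
time: 5.05
tool_pos: [0.4052, -0.078, 0.1828]
ee_rot: [3.136, -0.01, 0.132]
wrist_force: [0.5, 0.6, -0.2]
width: 0.0002
finger_force: 0.0
```

Emit:
servo_tool(plan=[[0,0.2,-0.3,0,0,0,0],[0,0.4,-0.6,0,0,0,0],[0,0.6,-0.8,0,0,-0.005,0],[0,0.6,-0.8,0,0,-0.005,0]])

```text
time: 5.38
tool_pos: [0.4155, -0.1395, 0.2607]
ee_rot: [3.135, -0.008, 0.138]
wrist_force: [0.4, -0.2, 0.6]
width: 0.0008
finger_force: 0.0
```

```bash
python3 -c "
from h import *
goal([.14,-.01,.25])
save('top','v4.png',(260,155,420,275),5)"
```

```text
t 5.38 shift [2.498 0.006 0.126] turn [ 0.004 -0.005 -0.002] now case [-0.1099 -0.0086  0.2607]
```

View pics/v4.png

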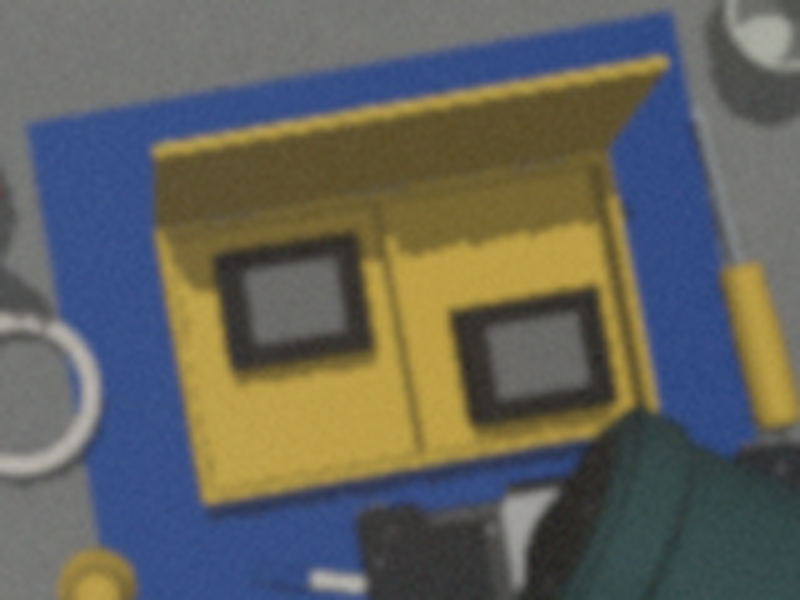

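The pack lies flat with its label up at (293,300), the size matches the flat pack's, and the flat pack hasn't moved. Now over the lid.

Emit:
servo_tool(plan=[[0.3,0,0,0,0,0,0],[0.6,0,0,0,0,0,0],[1,0,0,0,0,0,0]])

```text
time: 5.68
tool_pos: [0.5121, -0.1211, 0.2545]
ee_rot: [-3.141, 0.002, 0.14]
wrist_force: [0.2, -0.5, 0.5]
width: 0.0001
finger_force: 0.0
```

Emit:
servo_tool(plan=[[0.3,0,0,0,0,0,0],[0.6,0,0,0,0,0,0],[1,0,0,0,0,0,0]])

```text
time: 5.93
tool_pos: [0.6115, -0.1065, 0.2538]
ee_rot: [-3.14, 0.004, 0.142]
wrist_force: [1.0, -0.8, 0.1]
width: 0.001
finger_force: 0.0
```

Emit:
servo_tool(plan=[[0.2,0,0,0,0,0,0],[0.4,0,0,0,0,0,0],[0.5,0,0,0,0,0,0],[0.5,0,0,0,0,0,0]])

```text
time: 6.27
tool_pos: [0.6619, -0.0991, 0.2517]
ee_rot: [-3.139, 0.005, 0.143]
wrist_force: [-0.8, 0.2, -0.9]
width: 0.0006
finger_force: 0.0
```

```bash
python3 -c "
from h import *
goal([.14,-.01,.177])
save('scene','v5.png',(110,40,350,310),2.2)"
```

```text
t 6.27 shift [0.006 0.07  0.747] turn [-0.002  0.003  0.002] now case [ 0.1398 -0.0031  0.2517]
```

View pics/v5.png

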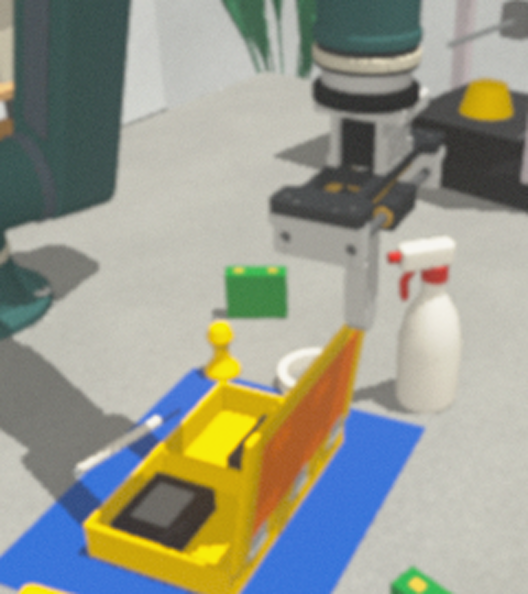

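The finger hangs behind the lid, with its tip just above the edge at about (360,325). Lowering, then pulling the lid forwards.

Emit:
servo_tool(plan=[[0,0.02,0.2,0,0,0,0],[0,0.05,0.4,0,0,0,0],[0,0.07,0.6,0,0,0,0],[0,0.07,0.75,0,0,0,0],[0,0.07,0.75,0,0,0,0]])

```text
time: 6.73
tool_pos: [0.6587, -0.1072, 0.1753]
ee_rot: [-3.138, 0.009, 0.141]
wrist_force: [-0.8, 0.2, -1.0]
width: 0.0004
finger_force: 0.0
```

Emit:
servo_tool(plan=[[-0.05,0,0,0,0,0,0],[-0.1,0,0,0,0,0,0],[-0.15,0,0,0,0,0,0],[-0.2,0,0,0,0,0,0],[-0.25,0,0,0,0,0,0],[-0.3,0,0,0,0,0,0],[-0.35,0,0,0,0,0,0],[-0.4,0,0,0,0,0,0],[-0.45,0,0,0,0,0,0],[-0.5,0,0,0,0,0,0],[-0.5,0,0,0,0,0,0]])

```text
time: 7.65
tool_pos: [0.6117, -0.1152, 0.1806]
ee_rot: [3.142, 0.001, 0.141]
wrist_force: [-0.1, -0.6, -0.6]
width: 0.0004
finger_force: 0.0
```

```bash
python3 -c "
from h import *
for t in (1.3,1.0,.8,.6,.4,.2,0): print(t);goal([.083-.12*np.cos(t)+.006*np.sin(t),-.01,.057+.12*np.sin(t)+.006*np.cos(t)])"
```

```text
1.3
t 7.65 shift [-0.311 -0.02   0.064] turn [ 0.     0.001 -0.   ] now case [ 0.0878 -0.012   0.1806]
1.0
t 7.65 shift [-0.646 -0.02   0.194] turn [ 0.     0.001 -0.   ] now case [ 0.0878 -0.012   0.1806]
0.8
t 7.65 shift [-0.841 -0.02   0.334] turn [ 0.     0.001 -0.   ] now case [ 0.0878 -0.012   0.1806]
0.6
t 7.65 shift [-1.004 -0.02   0.509] turn [ 0.     0.001 -0.   ] now case [ 0.0878 -0.012   0.1806]
0.4
t 7.65 shift [-1.129 -0.02   0.714] turn [ 0.     0.001 -0.   ] now case [ 0.0878 -0.012   0.1806]
0.2
t 7.65 shift [-1.211 -0.02   0.939] turn [ 0.     0.001 -0.   ] now case [ 0.0878 -0.012   0.1806]
0
t 7.65 shift [-1.247 -0.02   1.177] turn [ 0.     0.001 -0.   ] now case [ 0.0878 -0.012   0.1806]
```

Emit:
servo_tool(plan=[[-0.08,0,0.01,0,0,0,0],[-0.16,0,0.02,0,0,0,0],[-0.24,0,0.04,0,0,0,0],[-0.31,0,0.06,0,0,0,0],[-0.38,0,0.08,0,0,0,0],[-0.45,0,0.11,0,0,0,0],[-0.52,0,0.14,0,0,0,0],[-0.58,0,0.17,0,0,0,0],[-0.65,0,0.2,0,0,0,0],[-0.72,0,0.24,0,0,0,0],[-0.78,0,0.28,0,0,0,0],[-0.84,0,0.33,0,0,0,0]])

```text
time: 8.65
tool_pos: [0.5289, -0.1269, 0.147]
ee_rot: [3.142, 0.0, 0.141]
wrist_force: [1.5, 0.1, 0.8]
width: 0.0008
finger_force: 0.5
```

```bash
python3 -c "
from h import *
for t in (.6,.4,.2,0): print(t);goal([.083-.12*np.cos(t)+.006*np.sin(t),-.01,.057+.12*np.sin(t)+.006*np.cos(t)])
save('scene','v6.png',(110,40,350,310),2.2)"
```

```text
0.6
t 8.65 shift [-0.168 -0.021  0.173] turn [0. 0. 0.] now case [ 0.0041 -0.012   0.147 ]
0.4
t 8.65 shift [-0.293 -0.021  0.377] turn [0. 0. 0.] now case [ 0.0041 -0.012   0.147 ]
0.2
t 8.65 shift [-0.375 -0.021  0.603] turn [0. 0. 0.] now case [ 0.0041 -0.012   0.147 ]
0
t 8.65 shift [-0.411 -0.021  0.84 ] turn [0. 0. 0.] now case [ 0.0041 -0.012   0.147 ]
```

View pics/v6.png

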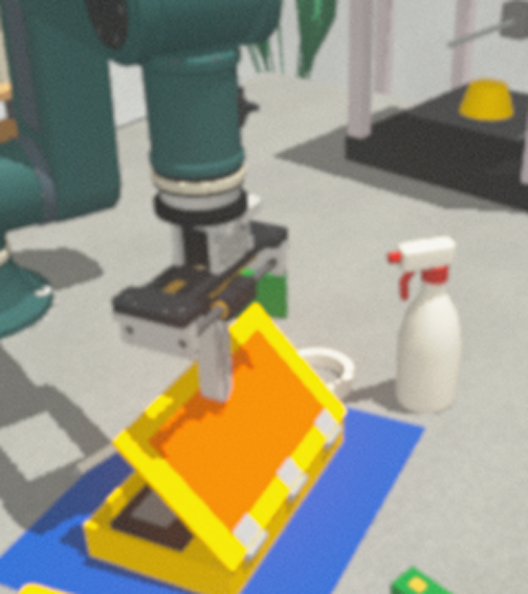

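The lid is following the finger at about 45°, with the tip on the outer face near (215,395). Continuing the arc down to shut.

Emit:
servo_tool(plan=[[-0.05,0,0.04,0,0,0,0],[-0.1,0,0.09,0,0,0,0],[-0.14,0,0.14,0,0,0,0],[-0.18,0,0.19,0,0,0,0],[-0.22,0,0.25,0,0,0,0],[-0.26,0,0.31,0,0,0,0],[-0.29,0,0.37,0,0,0,0],[-0.32,0,0.43,0,0,0,0],[-0.35,0,0.5,0,0,0,0],[-0.37,0,0.57,0,0,0,0],[-0.39,0,0.64,0,0,0,0],[-0.4,0,0.7,0,0,0,0]])

```text
time: 9.7
tool_pos: [0.4894, -0.1325, 0.0765]
ee_rot: [-3.142, 0.001, 0.141]
wrist_force: [0.3, 0.2, 0.5]
width: 0.0008
finger_force: 0.3
```

Emit:
servo_tool(plan=[[0,0,0.04,0,0,0,0],[0,0,0.08,0,0,0,0],[0,0,0.11,0,0,0,0],[0,0,0.13,0,0,0,0],[0,0,0.13,0,0,0,0]])

```text
time: 10.12
tool_pos: [0.4898, -0.1323, 0.064]
ee_rot: [-3.141, 0.0, 0.141]
wrist_force: [0.2, 0.4, 0.3]
width: 0.0002
finger_force: 0.0
```

Emit:
servo_tool(plan=[[0,0,0.01,0,0,0,0],[0,0,0.02,0,0,0,0],[0,0,0.02,0,0,0,0]])

```text
time: 10.37
tool_pos: [0.4902, -0.1325, 0.0632]
ee_rot: [3.141, -0.001, 0.141]
wrist_force: [-0.9, 0.1, 3.8]
width: 0.0005
finger_force: 1.7
```

Emit:
servo_tool(plan=[[0,0,0.01,0,0,0,0],[0,0,0.01,0,0,0,0],[0,0,0.01,0,0,0,0]])

```text
time: 10.62
tool_pos: [0.4903, -0.1325, 0.0632]
ee_rot: [3.141, -0.001, 0.141]
wrist_force: [-2.4, 1.3, 7.6]
width: 0.0003
finger_force: 3.9
```

The height holds at 63.2 mm (tip at 46.2 mm) while the force rises, so the lid is on its stop. Retracting up and back.

Emit:
servo_tool(plan=[[0,0,-0.1,0,0,0,0],[0,0,-0.4,0,0,0,0],[0,0,-0.7,0,0,0,0],[0,0,-1,0,0,0,0],[0,0,-1,0,0,0,0]])

```text
time: 11.03
tool_pos: [0.4936, -0.1339, 0.1692]
ee_rot: [3.135, -0.012, 0.141]
wrist_force: [0.9, -0.7, 1.0]
width: 0.0008
finger_force: 0.0
```

Emit:
servo_tool(plan=[[-0.3,0.3,-0.2,0,0,0,0],[-0.6,0.6,-0.4,0,0,0,0],[-0.9,0.9,-0.6,0,0,0,0],[-1,1,-0.6,0,0,0,0]])

```text
time: 11.37
tool_pos: [0.4044, -0.2477, 0.2242]
ee_rot: [3.137, -0.003, 0.141]
wrist_force: [1.2, -0.8, 1.3]
width: 0.0006
finger_force: 0.0
```

Emit:
servo_tool(plan=[[-0.3,0.3,0,0,0,0,0],[-0.6,0.6,0,0,0,0,0],[-0.9,0.9,0,0,0,0,0],[-1,1,0,0,0,0,0],[-1,1,0,0,0,0,0],[-1,1,0,0,0,0,0]])

```text
time: 11.87
tool_pos: [0.3196, -0.359, 0.2211]
ee_rot: [-3.141, -0.0, 0.139]
wrist_force: [0.1, 1.1, 0.3]
width: 0.0005
finger_force: 0.0
```

```bash
python3 - <<'E'
from h import *
im=robot.snapshot("top");hsv=cv2.cvtColor(im,cv2.COLOR_RGB2HSV)
m=((hsv[...,0]<35)&(hsv[...,1]>110)&(hsv[...,2]>60)).astype(np.uint8)
n,lab,st,ce=cv2.connectedComponentsWithStats(m);i=1+np.argmax(st[1:,4])
q=cv2.boxPoints(cv2.minAreaRect(np.argwhere(lab==i)[:,::-1].astype(np.float32)));print("seen\n",q)
Rz=Ro.from_euler('z',YAW)
for th in(0,.1):
    x=.075-.15*np.cos(th)+.006*np.sin(th);z=.04+.15*np.sin(th)+.006*np.cos(th)
    print(th,proj("top",[C+Rz.apply(p) for p in[(x,.125,z),(.075,.125,.046),(.075,-.125,.046),(x,-.125,z)]]))
for t in("pawn","pen","spray","cup","driver","tape"):print(t,[np.round(pix2w("top",d["extent"][:2],.02),3) for d in robot.find_in(t,"top")][:1])
E
```

```text
seen
 [[290.8478  200.89372]
 [381.8818  184.70992]
 [391.57065 239.20967]
 [300.53665 255.39348]]
0 [[300.19010396 254.58356143]
 [290.90895167 199.39666657]
 [382.11991997 184.32650695]
 [392.18953419 239.22000826]]
0.1 [[300.35640102 254.27494957]
 [290.90895167 199.39666657]
 [382.11991997 184.32650695]
 [393.50144118 238.72090164]]
pawn [array([0.386, 0.056, 0.02 ])]
pen [array([ 0.38 , -0.107,  0.02 ])]
spray [array([0.619, 0.142, 0.02 ])]
cup [array([ 0.69, -0.33,  0.02])]
driver [array([ 0.556, -0.308,  0.02 ])]
tape [array([0.489, 0.099, 0.02 ])]
```

```bash
python3 -c "
from bench import robot
print(robot.close_job())"
```

```text
the job is handed in; nothing more can be done
None
```

The standing pack now lies flat in its bay with the label up, the lid is pushed fully shut, and I handed the job in after about 12 s of robot time with the arm clear; the job's verdict was not shown to me.

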